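# Lock the bayonet pressure cap on a coolant tank

## Task

The steel cap with the black grip bar on the low rectangular aluminium coolant tank is only resting in its neck, with its bar across the tank. Press it down against its spring, turn it a quarter turn clockwise (seen from above) so that the bar lies along the tank, and let it go so that it springs up into its lock and stays there. Leave the round can with the similar cap alone.

Things in the scene. Friction and masses are not known exactly. Their poses are not given: they have to be found in the camera images.
- cap_grip (a point): Centre of the loose cap's grip bar; x along the bar, z up. Steel disc 72 mm across, 8 thick, 150 g; on it an upright black bar 54 mm long (x), 14 wide (y), 40 high. This point is 20 mm above the disc's top face, first 167 mm above the bench, the bar across the tank within 8 degrees. Lugs in slots stop it turning until pressed down 8 mm: 11 is right, it bottoms at 14. A spring pushes up, 5 to 12 N.
- neck_rim (a point): Centre of the rim of the tank's round neck (62 mm across), 125 mm above the bench; axes as the tank's. Held down, the cap turns freely clockwise from above (never counterclockwise) until its bar lies along x, 90 degrees, with a stop about 11 degrees later. Let go within 10 degrees of 90 it springs into its notch and rests 3 mm below its starting height; let go short of that it stays 8 mm below.
- tank: Low rectangular aluminium coolant tank fixed to the bench: 190 mm long (x), 100 mm wide (y), 85 mm high, two dark straps, a tab at each end, two hose tails on its +y side. Origin: centre of its underside, on the bench, straight below the neck.
- catch_can: Bystander to leave alone: round aluminium can, loose on the bench, 96 mm across, two dark bands, a cap of the same look on top, already shut, its bar's top 166 mm above the bench. Origin: centre of its underside. It stands to the left or right of the tank, at least 250 mm away.
Things that resemble listed ones, but are neither listed nor needed, are in the scene too. Of the things shaped like the part that bears cap_grip, the bare steel one is meant.

How it is judged (in metres and radians):
On the way, in this order (a step that is already met when the one before it is completed fails the run):
1. the cap has been pressed down with its bar still across the tank (z of cap_grip in the frame of tank below 0.1605 m and angle between the x axis of cap_grip and the x axis of tank, either way round above 1.1 rad), for 0.05 s.
2. the cap has been turned under its ledges (angle between the x axis of cap_grip and the x axis of tank, either way round below 0.4 rad and z of cap_grip in the frame of tank below 0.168 m).
At the end, for the whole second after the job is handed in: The cap is locked in the tank's neck and let go: its bar lies along the tank within 20 degrees, the bar's centre is within 12 mm of the neck's axis and 161 to 168 mm above the tank's underside (sprung up into the notch), and the cap is level within 10 degrees (angle between the x axis of cap_grip and the x axis of tank, either way round below 0.35 rad and z of cap_grip in the frame of tank between 0.161 and 0.168 m and horizontal distance between cap_grip and tank below 0.012 m and angle between cap_grip's own z axis and vertical below 0.17 rad); the robot touches nothing.
It fails at once if the round can is pushed, gripped or moved more than 15 mm (distance of catch_can from where it was at the start of the episode above 0.015 m or contact force between catch_can and the fingers above 3 N or contact force between catch_can and the arm above 3 N).
It also fails if it takes over 32 s, if anything falls off the work surface, if the arm or the gripper's body presses on something with over 40 N, if the wrist force passes 120 N, or if a joint passes its speed limit or range.

## Robot

A 6-joint arm with a two-finger parallel gripper is mounted at the origin on the work surface. World frame = base frame: x ahead of the robot, y to its left, z up, the work surface at z = 0. Lengths are in m, angles in degrees, forces in N, time in s.
With the tool pointing down it reaches from about 0.4 to 0.925 m from the base axis. Payload 12.5 kg.
Tool frame: the origin (TCP) lies at the very end of the fingers, on their centre line; the grasp point (between the pads) lies 19 mm behind it; z points along the fingers, x is the direction in which the jaws open and shut, and the axes are right-handed (so a half turn about z gives the same grasp; the last joint's range is limited). The gripper opens to 95 mm and grips with 3 to 60 N. Pads are 20 mm wide; open, the fingers measure 119 mm over their backs; the gripper's body (75 mm by 180 mm) begins 59 mm behind the grasp point.
Start: joints at [-77.384, 28.126, 89.318, -0, 62.55, -6.05], TCP at [0.2, -0.592, 0.215] pointing down, gripper open.
Joint ranges: [-177.58, 177.58], [-47.91, 125.51], [2.72, 160], [-65.01, 245.01], [3.68, 167.84], [-153.87, 153.87]. Speed limits (degrees/s): [127.2, 127.2, 159.86, 180, 180, 180].

## Interface

Orientations are given as a 3x3 rotation matrix whose columns are the frame's x, y, z axes.
In Python, from cell import get_obs, read_camera, hand_in, boxes_of, masks_of, tip_of gives the robot as it stands.
- The arm moves only by the tool servo_tool, never from a script. Its arguments are lists of equal length, an entry for each row: "fingers": the opening, from 0 (shut) to 1 (fully open); "travel": the shift along the tool's x, y, z in cm, a list of three; "delta_rot": the turn, a rotation vector about the tool's x, y, z in degrees, a list of three. In form: {"fingers": [fingers, ...], "travel": [[x, y, z], ...], "delta_rot": [[wx, wy, wz], ...]}. A call has 1 to 5 rows; each row is the pose to reach, as a shift and turn from the pose measured when the call began, along the tool's axes at that moment; what a row does not reach only later rows make up. A row lasts 1/10 s, in which the tool goes at most 50 mm and 8.59 degrees, less where a joint would pass 70% of its speed; a pose out of reach is approached as far as the arm can. A call with a gripper value outside its range is refused whole. The fingers move at their own pace and stop on an object; the grip force is fixed at half the most. Time passes only in rows, so rows that repeat a pose let the fingers close. It gives the time, the measured TCP pose, the force and the opening at its end, in the units of the state.
- get_obs(): the state, without advancing time (a new reading comes with each control period).
- read_camera(name): name is "scene" or "top"; returns a dict with "color" (400x640x3 uint8, red, green, blue), "mtx" (3x3 intrinsics, pixels), "distortion" ([k1, k2, p1, p2, k3] as OpenCV has them; the pictures are not rectified), "position" and "attitude" of the camera in the world. Camera axes: x right, y down, z forward; pixel columns grow to the right and rows downward; lengths in m; the calibration is good to about 2 mm. A picture is of the moment at which its call begins. There is no depth.
- hand_in(): hands the job in, once; it reports no verdict.
Trained networks look in the newest picture that a camera, given by its name, has taken for a name from the list of things; names that differ only in an ending like _2 or _b are one class to them, and where a whole thing is asked for, a point or a joint stands for the part that bears it (a point fixed in the world has none). Each returns a list of dicts, best first, with "confidence" (0 to 1); they miss things now and then, are a little off and sometimes report something else, mostly with a low value. They report only what shows in the picture. A call takes as long as a camera call. They do not tell look-alikes from the thing itself.
- boxes_of(camera, target): "centre" ([row, column] in pixels, amid what is visible of it).
- masks_of(camera, target): "region" (400x640 bool, what is visible of it) and "centre" ([row, column] in pixels, amid what is visible of it).
- tip_of(camera, target): "centre" ([row, column] in pixels: a listed point, or the origin of a listed thing).
The state is a dict: "clock": time; "q": joint angles; "joint_vel": joint speeds; "joint_torque": joint torques, N m; "position": TCP position; "eef_rot": TCP orientation; "force": force on the tool from outside, world axes, zero at the start; "torque": the same for the moment, N m; "grip_width": finger opening in m.
Only numpy, scipy, OpenCV 4.12 (cv2) and the standard library are available. Lean on these libraries where they do the work, as an engineer would, in place of code of your own. Each camera call takes 0.05 s, during which the arm holds its last target.

## Working session

There is one attempt and no reset: what is moved stays moved. The work goes in short steps, Python scripts to look and compute and a tool call to move; the robot and the scene stay as the last step left them, time stands still between calls to the robot, and variables do not carry over. Pictures are saved under pics/ and viewed, and the job is handed in when it is done.

Besides the shell and the picture viewer there is one more tool, called after ">>>" as name(argument=value, ...) on one line, values as JSON. servo_tool: Moves the arm, as the interface text tells. Its arguments: {"type":"object","properties":{"fingers":{"type":"array","items":{"type":"number"}},"travel":{"type":"array","items":{"type":"array","items":{"type":"number"}}},"delta_rot":{"type":"array","items":{"type":"array","items":{"type":"number"}}}},"required":["fingers","travel","delta_rot"]}

```bash
mkdir -p pics; ls
python3 - <<'E'
from cell import *
import cv2
o=get_obs();print(o)
for n in("scene","top"):
    c=read_camera(n);cv2.imwrite(f"pics/{n}0.png",c["color"][:,:,::-1])
    print(n,c["mtx"],c["distortion"],c["position"],c["attitude"])
    for t in("cap_grip","neck_rim","tank","catch_can"):
        print(t,[(r["centre"],round(r["confidence"],2)) for r in tip_of(n,t)])
E
```

```text
pics
{'clock': 0.0, 'q': array([-7.73845194e+01,  2.81649742e+01,  8.93497137e+01,  1.82109630e-04,
        6.25475411e+01, -6.05049295e+00]), 'joint_vel': array([ 0.02351853,  0.04306228,  0.01646766,  0.01900962, -0.11705303,
        0.04449337]), 'joint_torque': array([-6.02208365e-04, -6.12645435e+01, -2.58185148e+01,  6.92631374e-02,
        4.81900130e-02, -1.38293613e-04]), 'position': array([ 0.20000227, -0.59189062,  0.21405525]), 'eef_rot': array([[ 3.20048895e-01, -9.47400997e-01, -2.34459605e-04],
       [-9.47400411e-01, -3.20048960e-01,  1.06049634e-03],
       [-1.07975385e-03, -1.17283557e-04, -9.99999410e-01]]), 'force': array([ 0.24592993, -0.35688769, -0.00857204]), 'torque': array([0.0164242 , 0.01491558, 0.00454579]), 'grip_width': 0.0948774111612759}
scene [[520.24755725   0.         319.08774728]
 [  0.         520.24755725 193.50309998]
 [  0.           0.           1.        ]] [-0.17321066  0.          0.          0.          0.        ] [ 1.27104506 -0.41690515  0.68673128] [[ 0.4943817   0.49347076 -0.715593  ]
 [ 0.86913505 -0.26753633  0.41596704]
 [ 0.01382045 -0.82759345 -0.5611578 ]]
cap_grip [([202.0, 256.9], 0.78), ([219.1, 325.4], 0.76), ([300.3, 197.9], 0.76)]
neck_rim [([222.7, 261.6], 0.98)]
tank [([274.5, 261.2], 0.75)]
catch_can [([208.4, 381.1], 0.72)]
top [[508.18390895   0.         317.44110358]
 [  0.         508.18390895 206.82346907]
 [  0.           0.           1.        ]] [-0.12472084  0.          0.          0.          0.        ] [ 0.41955438 -0.02406498  1.08775166] [[-0.00135071 -0.98728405  0.15896032]
 [-0.99988588  0.00372518  0.01464042]
 [-0.01504641 -0.1589224  -0.98717642]]
cap_grip [([220.7, 302.8], 0.7), ([195.5, 385.0], 0.64), ([173.7, 452.3], 0.61)]
neck_rim []
tank [([209.9, 377.1], 0.68)]
catch_can [([245.2, 232.3], 0.67)]
```

View pics/scene0.png

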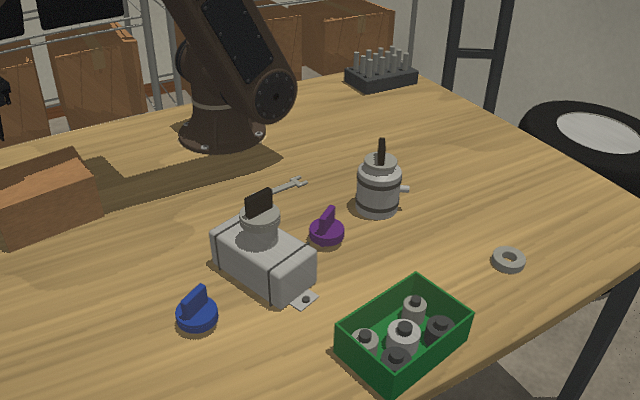

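View pics/top0.png

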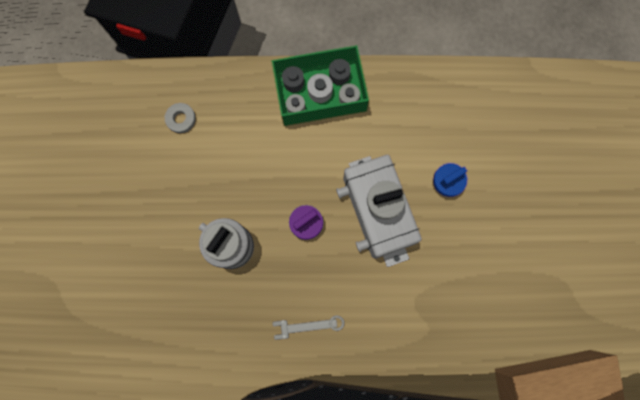

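The cap sits on the tank: its bar is at about column 257, row 202 in the scene view and column 388, row 197 in the top view. The blue and purple caps are decoys lying on the bench. The can is to the left, at column 228, row 243 in the top view. Next I'll measure the cap's position and the bar's direction.

```bash
cat > h.py <<'E'
import numpy as np,cv2
from cell import *
def ray(c,rc):
    p=cv2.undistortPoints(np.array([[[rc[1],rc[0]]]],float),c["mtx"],np.array(c["distortion"]))[0,0]
    return np.array(c["attitude"])@np.array([p[0],p[1],1.])
def atz(c,rc,z):
    d=ray(c,rc);P=np.array(c["position"]);return P+d*(z-P[2])/d[2]
def tri(c1,r1,c2,r2):
    a,b=ray(c1,r1),ray(c2,r2);a/=np.linalg.norm(a);b/=np.linalg.norm(b)
    p,q=np.array(c1["position"]),np.array(c2["position"])
    s=np.linalg.lstsq(np.c_[a,-b],q-p,rcond=None)[0]
    return (p+s[0]*a+q+s[1]*b)/2,np.linalg.norm(p+s[0]*a-q-s[1]*b)
def proj(c,P):
    R=np.array(c["attitude"]).T;t=-R@np.array(c["position"])
    return cv2.projectPoints(np.array(P,float).reshape(-1,3),cv2.Rodrigues(R)[0],t,c["mtx"],np.array(c["distortion"]))[0][:,0]
E
python3 - <<'E'
from h import *
cs=read_camera("scene");ct=read_camera("top")
f=lambda n,t,near:min(tip_of(n,t),key=lambda r:np.hypot(*(np.array(r["centre"])-near)))["centre"]
gs=f("scene","cap_grip",(202,257));gt=f("top","cap_grip",(197,386))
print("tri grip",gs,gt,tri(cs,gs,ct,gt),atz(cs,gs,.167),atz(ct,gt,.167))
r=tip_of("scene","neck_rim");print("rim",[(atz(cs,x["centre"],.125),x["confidence"]) for x in r])
r=tip_of("scene","tank");print("tank s",[(atz(cs,x["centre"],0)) for x in r])
r=tip_of("top","tank");print("tank t",[(atz(ct,x["centre"],0)) for x in r])
# dark bar top in top image
g=ct["color"].max(2);roi=np.zeros_like(g);roi[180:220,365:412]=1
m=((g<60)&(roi>0)).astype(np.uint8)
n,l,st,ce=cv2.connectedComponentsWithStats(m)
i=1+st[1:,4].argmax();ys,xs=np.where(l==i);print(st[i],ce[i])
rect=cv2.minAreaRect(np.c_[xs,ys].astype(np.float32));print(rect)
W=np.array([atz(ct,(y,x),.187)[:2] for y,x in zip(ys,xs)])
w,v=np.linalg.eigh(np.cov(W.T));d=v[:,1];print("bar top mean",W.mean(0),"ang",np.degrees(np.arctan2(d[1],d[0])),np.ptp(W@d),np.ptp(W@v[:,0]))
big=cv2.resize(ct["color"][130:290,310:500,::-1],None,fx=4,fy=4,interpolation=cv2.INTER_CUBIC);cv2.imwrite("pics/z1.png",big[:600])
big=cv2.resize(cs["color"][170:320,180:340,::-1],None,fx=4,fy=4,interpolation=cv2.INTER_CUBIC);cv2.imwrite("pics/z2.png",big)
E
```

```text
tri grip [202.7, 256.4] [197.1, 383.9] (array([ 0.58360211, -0.13717779,  0.16725744]), np.float64(0.009501818607387911)) [ 0.58114955 -0.14130871  0.167     ] [ 0.58549229 -0.13282591  0.167     ]
rim [(array([ 0.58605171, -0.14524176,  0.125     ]), 0.79)]
tank s [array([ 0.57981019, -0.13544952,  0.        ])]
tank t [array([ 0.58857356, -0.13588073,  0.        ])]
[373 189  30  16 265] [387.60754717 196.96603774]
((387.6500244140625, 197.0500030517578), (9.209107398986816, 29.819969177246094), 74.74488067626953)
bar top mean [ 0.58211908 -0.13718567] ang 106.20910072351678 0.05415202827028476 0.017188410871780357
```

View pics/z1.png

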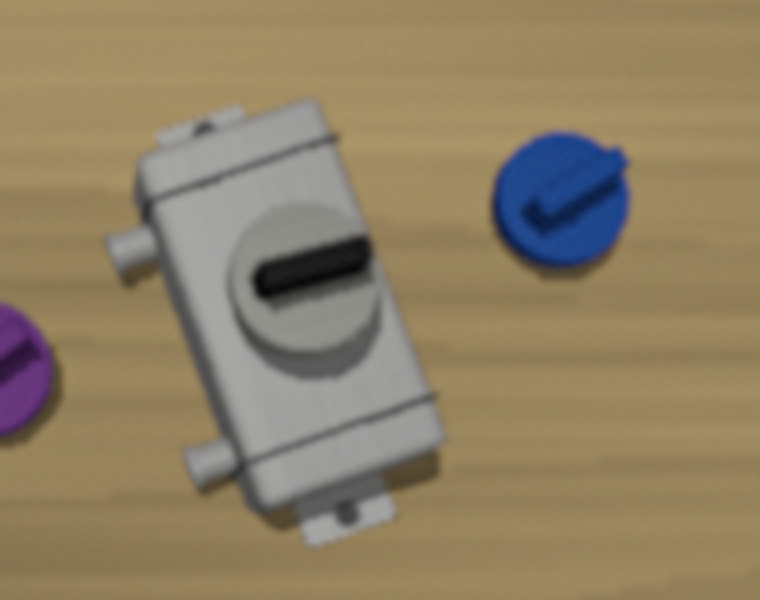

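The bar centre is near (0.583, -0.137) and the bar lies at about 106°. Next are the tank's axis and the first move in tool axes.

```bash
cat >> h.py <<'E'
def togo(pos,yaw,o=None):
    o=o or get_obs();R=np.array(o["eef_rot"])
    x=np.array([np.cos(np.radians(yaw)),np.sin(np.radians(yaw)),0]);z=np.array([0,0,-1.])
    T=np.c_[x,np.cross(z,x),z]
    from scipy.spatial.transform import Rotation as Ro
    print("cm",np.round(R.T@(np.array(pos)-o["position"])*100,2),"rv",np.round(Ro.from_matrix(R.T@T).as_rotvec(degrees=True),2),"t",o["clock"])
E
python3 - <<'E'
from h import *
ct=read_camera("top");cs=read_camera("scene")
P=lambda u,v:atz(ct,(130+v/4-.375,310+u/4-.375),.085)[:2]
for a,b in (((440,440),(318,100)),((250,497),(140,170)),):
    p,q=P(*a),P(*b);d=q-p;print("edge",p,q,np.degrees(np.arctan2(d[1],d[0])),np.linalg.norm(d))
for a,b in (((435,397),(250,462)),((338,137),(152,200))):
    p,q=P(*a),P(*b);d=q-p;print("strap",np.degrees(np.arctan2(d[1],d[0]))-90,np.linalg.norm(d),(p+q)/2)
# overlay bar model
for nm,c in(("s",cs),("t",ct)):
    im=c["color"][:,:,::-1].copy();im=cv2.resize(im,None,fx=4,fy=4,interpolation=cv2.INTER_CUBIC)
    for ang,off in ((106.2,0),):
        a=np.radians(ang);X=np.array([np.cos(a),np.sin(a),0]);Y=np.array([-X[1],X[0],0])
        C=np.array([.5835,-.137,0])
        for z in(.147,.187):
            q=proj(c,[C+sx*.027*X+sy*.007*Y+[0,0,z] for sx,sy in((1,1),(1,-1),(-1,-1),(-1,1))])
            cv2.polylines(im,[np.int32(q*4+1.5)],True,(0,255,0) if z>.15 else (0,0,255),1)
    k=(slice(680,1080),slice(800,1300)) if nm=="s" else (slice(640,1040),slice(1300,1800))
    cv2.imwrite(f"pics/ov_{nm}.png",im[k])
a=cv2.imread("pics/ov_s.png");b=cv2.imread("pics/ov_t.png")
cv2.imwrite("pics/ov.png",cv2.resize(np.hstack([a,b]),(800,320)))
togo((.5835,-.137,.24),16.2)
E
```

```text
edge [ 0.51436484 -0.21178881] [ 0.68811198 -0.15529742] 18.011191928801633 0.1827001580682892
edge [ 0.48667371 -0.1168715 ] [ 0.65185467 -0.06424258] 17.67259203819145 0.17336248106783453
strap 18.957245004228582 0.09811143297810884 [ 0.51989718 -0.16354644]
strap 18.856798450374484 0.10020523299912604 [ 0.65252432 -0.11753934]
cm [-30.84 -50.89  -2.54] rv [ 1.000e-02 -1.000e-02 -8.753e+01] t 0.95
```

View pics/ov.png

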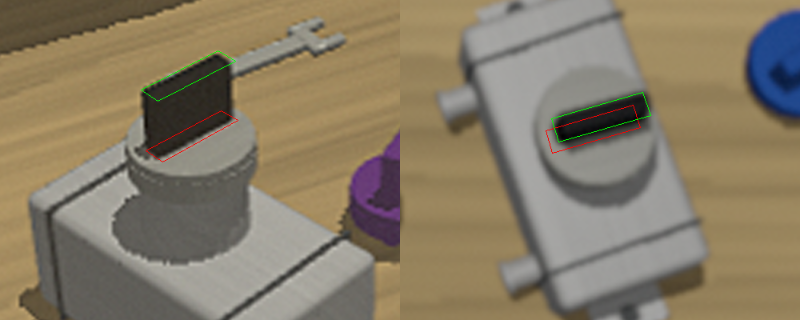

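The overlay fits in both views. The tank's axis is at about 18.6°, and the cap centre is at about (0.584, -0.138). I'm moving over it now.

>>> servo_tool(fingers=[1,1,1,1,1], travel=[[-1.5,-2.5,-1.0],[-4,-6.5,-2.0],[-6.5,-10.5,-2.5],[-9,-14.5,-2.5],[-11.5,-18.5,-2.5]], delta_rot=[[0,0,-6],[0,0,-14],[0,0,-22],[0,0,-30],[0,0,-38]])

```text
clock: 1.45
position: [0.3394, -0.4225, 0.24]
eef_rot: [[0.838, -0.545, 0.0], [-0.545, -0.838, -0.001], [0.001, 0.0, -1.0]]
force: [0.3, -0.5, -0.1]
grip_width: 0.0949
```

```bash
python3 -c "
from h import *
togo((.584,-.138,.24),16.2)"
```

```text
cm [ 5.000e+00 -3.719e+01 -1.000e-02] rv [ 4.000e-02 -3.000e-02 -4.923e+01] t 1.45
```

>>> servo_tool(fingers=[1,1,1,1,1], travel=[[0.6,-4.5,0],[1.2,-9,0],[1.8,-13.5,0],[2.4,-18,0],[3,-22.5,0]], delta_rot=[[0,0,-8],[0,0,-16],[0,0,-24],[0,0,-32],[0,0,-40]])

```text
clock: 1.95
position: [0.4882, -0.2486, 0.2402]
eef_rot: [[0.992, 0.127, 0.001], [0.127, -0.992, -0.001], [0.001, 0.001, -1.0]]
force: [0.9, -0.2, 0.1]
grip_width: 0.095
```

```bash
python3 -c "
from h import *
togo((.584,-.138,.24),16.2)"
```

```text
cm [ 1.091e+01 -9.750e+00  1.000e-02] rv [ 0.06 -0.03 -8.9 ] t 1.95
```

>>> servo_tool(fingers=[1,1,1,1,1], travel=[[3.3,-2.9,0],[6.6,-5.9,0],[9.5,-8.5,0],[10.9,-9.75,0],[10.9,-9.75,0]], delta_rot=[[0,0,-3],[0,0,-6],[0,0,-8.9],[0,0,-8.9],[0,0,-8.9]])

```text
clock: 2.45
position: [0.5848, -0.1365, 0.2398]
eef_rot: [[0.96, 0.28, 0.001], [0.28, -0.96, -0.001], [0.0, 0.001, -1.0]]
force: [-0.7, -0.4, 0.3]
grip_width: 0.0951
```

Run:
```python
from h import *
togo((.584,-.138,.15),16.2)
c=read_camera("scene");cv2.imwrite("pics/s3.png",cv2.resize(c["color"][100:300,140:400,::-1],None,fx=3,fy=3))
t=read_camera("top");cv2.imwrite("pics/t3.png",cv2.resize(t["color"][120:280,290:490,::-1],None,fx=3,fy=3))
```

```text
cm [-0.12  0.11  8.98] rv [ 0.06 -0.02  0.09] t 2.45
```

View pics/s3.png

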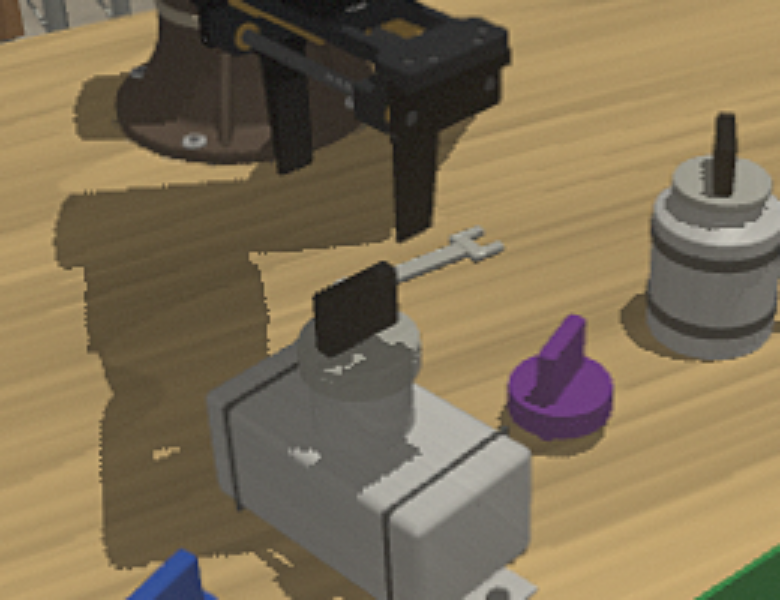

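The open jaws straddle the bar from above, with the fingers on either side of it (about columns 290 and 415, with the bar at column 355). I'm going down.

>>> servo_tool(fingers=[1,1,1,1,1], travel=[[-0.1,0.1,2],[-0.1,0.1,4.5],[-0.1,0.1,7],[-0.1,0.1,8.5],[-0.1,0.1,8.9]], delta_rot=[[0,0,0],[0,0,0],[0,0,0],[0,0,0],[0,0,0]])

```text
clock: 3.05
position: [0.5813, -0.1412, 0.1496]
eef_rot: [[0.961, 0.276, -0.002], [0.276, -0.961, -0.0], [-0.002, -0.0, -1.0]]
force: [-1.2, -0.0, 0.4]
grip_width: 0.0949
```

>>> servo_tool(fingers=[0.3,0.1,0,0,0], travel=[[0,0,0],[0,0,0],[0,0,0],[0,0,0],[0,0,0]], delta_rot=[[0,0,0],[0,0,0],[0,0,0],[0,0,0],[0,0,0]])

```text
clock: 3.55
position: [0.5814, -0.1412, 0.15]
eef_rot: [[0.961, 0.276, -0.002], [0.276, -0.961, -0.001], [-0.002, 0.0, -1.0]]
force: [0.1, 0.6, -0.2]
grip_width: 0.0604
```

The position is about 4 mm off, so I'm correcting it while closing.

>>> servo_tool(fingers=[0.5,0.5,0.5,0.5,0.5], travel=[[0.2,-0.1,0],[0.35,-0.25,0],[0.35,-0.25,0],[0.35,-0.25,0],[0.35,-0.25,0]], delta_rot=[[0,0,0],[0,0,0],[0,0,0],[0,0,0],[0,0,0]])

```text
clock: 4.05
position: [0.5841, -0.1378, 0.15]
eef_rot: [[0.961, 0.276, -0.002], [0.276, -0.961, -0.001], [-0.002, 0.0, -1.0]]
force: [-1.6, 0.0, -0.1]
grip_width: 0.0475
```

Run:
```python
from h import *
togo((.584,-.138,.15),16.2)
t=read_camera("top");togo((.584,-.138,.15),16.2);c=read_camera("scene");togo((.584,-.138,.15),16.2)
a=cv2.resize(c["color"][140:260,180:330,::-1],None,fx=4,fy=4);b=cv2.resize(t["color"][150:270,320:460,::-1],None,fx=4,fy=4)
cv2.imwrite("pics/st4.png",cv2.resize(np.hstack([a,b]),(800,331)))
```

```text
cm [-0.01  0.01 -0.  ] rv [ 0.01  0.1  -0.16] t 4.05
cm [-0.01  0.01 -0.  ] rv [ 0.    0.11 -0.17] t 4.1
cm [-0.01  0.01 -0.  ] rv [ 0.    0.1  -0.17] t 4.15
```

View pics/st4.png

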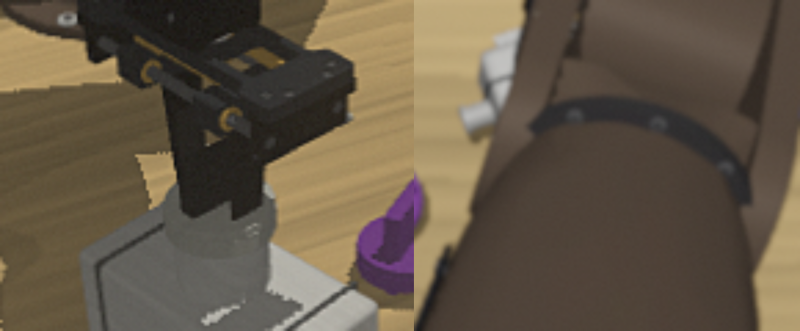

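The fingers stand around the bar just above the disc; the arm hides the cap in the top view. I'm closing the gripper.

>>> servo_tool(fingers=[0.3,0.15,0,0,0], travel=[[0,0,0],[0,0,0],[0,0,0],[0,0,0],[0,0,0]], delta_rot=[[0,0,0],[0,0,0],[0,0,0],[0,0,0],[0,0,0]])

```text
clock: 4.65
position: [0.5841, -0.1379, 0.15]
eef_rot: [[0.961, 0.276, -0.002], [0.276, -0.961, -0.001], [-0.002, 0.0, -1.0]]
force: [0.2, -0.2, -2.6]
grip_width: 0.014
```

>>> servo_tool(fingers=[0,0,0,0,0], travel=[[0,0,0],[0,0,0],[0,0,0],[0,0,0],[0,0,0]], delta_rot=[[0,0,0],[0,0,0],[0,0,0],[0,0,0],[0,0,0]])

```text
clock: 5.15
position: [0.5841, -0.1378, 0.15]
eef_rot: [[0.961, 0.276, -0.002], [0.276, -0.961, -0.001], [-0.002, 0.0, -1.0]]
force: [-0.1, -0.8, -0.9]
grip_width: 0.0136
```

The jaws hold the bar at 14 mm with almost no side force. I'm pressing down 11 mm.

>>> servo_tool(fingers=[0,0,0,0,0], travel=[[0,0,0.4],[0,0,0.8],[0,0,1.1],[0,0,1.1],[0,0,1.1]], delta_rot=[[0,0,0],[0,0,0],[0,0,0],[0,0,0],[0,0,0]])

```text
clock: 5.65
position: [0.5842, -0.1379, 0.1393]
eef_rot: [[0.961, 0.276, -0.001], [0.276, -0.961, -0.001], [-0.001, 0.0, -1.0]]
force: [-2.3, -0.2, 8.5]
grip_width: 0.0135
```

Run:
```python
from h import *
c=read_camera("scene");o=get_obs();print(o["position"],o["force"],o["torque"],o["grip_width"],o["clock"])
cv2.imwrite("pics/s5.png",cv2.resize(c["color"][140:260,180:330,::-1],None,fx=5,fy=5))
```

```text
[ 0.58416836 -0.13787785  0.1393832 ] [-1.90704984  0.96391133  8.42646547] [ 0.15939562  0.35232179 -0.0167275 ] 0.013709759741094637 5.7
```

View pics/s5.png

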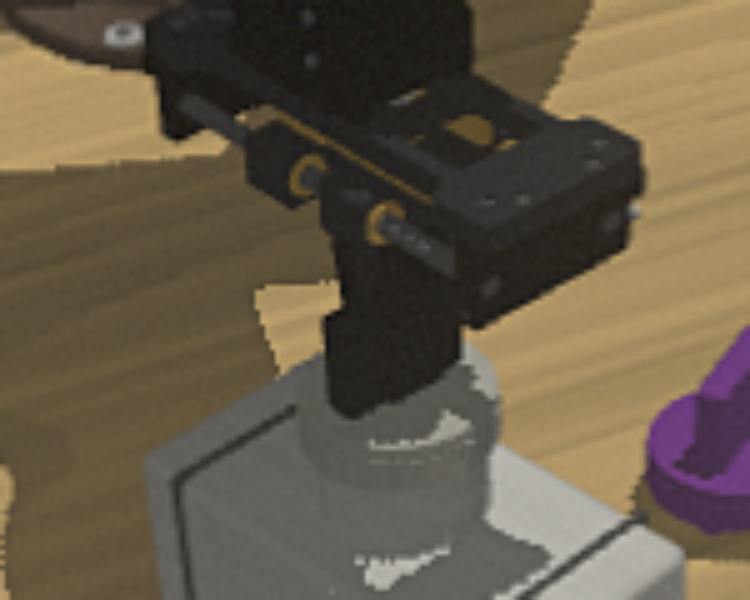

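The cap is down about 10.6 mm with 8.4 N on it, which fits the spring. The disc has dropped towards the neck, with the bar still across the tank. Turning clockwise now.

>>> servo_tool(fingers=[0,0,0,0,0], travel=[[0,0,0.05],[0,0,0.05],[0,0,0.05],[0,0,0.05],[0,0,0.05]], delta_rot=[[0,0,4],[0,0,10],[0,0,17],[0,0,24],[0,0,30]])

```text
clock: 6.2
position: [0.5849, -0.1381, 0.1396]
eef_rot: [[0.969, -0.246, 0.001], [-0.246, -0.969, -0.002], [0.001, 0.001, -1.0]]
force: [0.4, 0.8, 7.8]
grip_width: 0.014
```

Run:
```python
from h import *
o=get_obs();print(o["position"],o["force"],o["torque"],o["grip_width"],o["clock"]);togo((.584,-.138,.139),18.6-90)
```

```text
[ 0.58487017 -0.13810624  0.13961599] [0.39735049 0.80557043 7.8004138 ] [ 0.04786877 -0.05433092  0.02928158] 0.014008388877768072 6.2
cm [-0.09  0.01  0.06] rv [ 2.000e-02 -1.100e-01  5.716e+01] t 6.2
```

>>> servo_tool(fingers=[0,0,0,0,0], travel=[[-0.05,0,0.08],[-0.05,0,0.08],[-0.05,0,0.08],[-0.05,0,0.08],[-0.05,0,0.08]], delta_rot=[[0,0,6],[0,0,13],[0,0,20],[0,0,27],[0,0,33]])

```text
clock: 6.7
position: [0.585, -0.1383, 0.1395]
eef_rot: [[0.675, -0.738, 0.003], [-0.738, -0.675, -0.002], [0.004, -0.001, -1.0]]
force: [0.2, -1.4, 8.5]
grip_width: 0.0134
```

Run:
```python
from h import *
c=read_camera("scene");o=get_obs();print(o["position"],o["force"],o["torque"],o["grip_width"],o["clock"]);togo((.584,-.138,.139),18.6-90)
cv2.imwrite("pics/s6.png",cv2.resize(c["color"][140:260,180:330,::-1],None,fx=5,fy=5))
```

```text
[ 0.5849721  -0.13824987  0.13950197] [ 0.0903759  -0.62419207  8.01543214] [0.0375558  0.06181217 0.01727604] 0.01373768926725638 6.75
cm [-0.08  0.06  0.05] rv [-0.08 -0.2  23.52] t 6.75
```

View pics/s6.png

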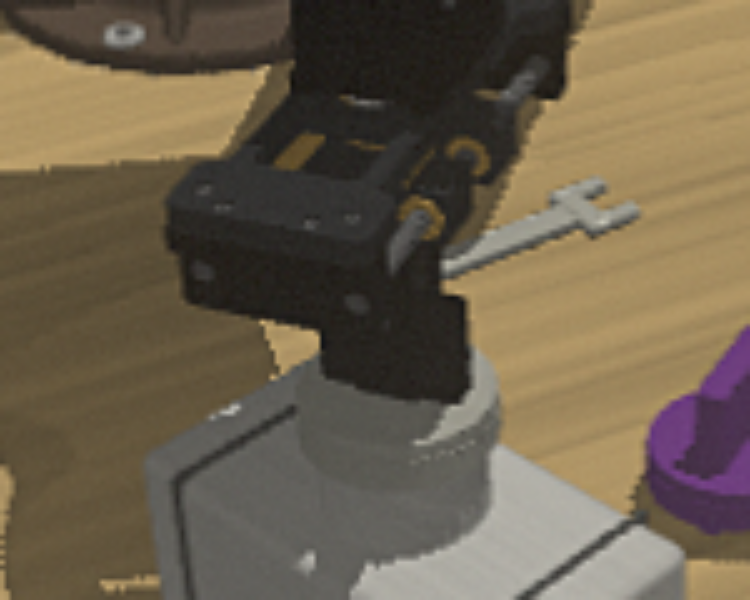

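The gripper has turned the bar with it, and the disc stays seated on the neck. About 24° remain.

>>> servo_tool(fingers=[0,0,0,0,0], travel=[[-0.05,0,0.08],[-0.05,0,0.08],[-0.05,0,0.08],[-0.05,0,0.08],[-0.05,0,0.08]], delta_rot=[[0,0,6],[0,0,13],[0,0,20],[0,0,25],[0,0,25]])

```text
clock: 7.25
position: [0.5853, -0.1382, 0.1394]
eef_rot: [[0.291, -0.957, 0.005], [-0.957, -0.291, -0.003], [0.004, -0.004, -1.0]]
force: [0.3, 0.3, 8.5]
grip_width: 0.014
```

>>> servo_tool(fingers=[0,0], travel=[[0,0,0],[0,0,0]], delta_rot=[[0,0,0],[0,0,0]])

```text
clock: 7.45
position: [0.5853, -0.1382, 0.1399]
eef_rot: [[0.291, -0.957, 0.005], [-0.957, -0.291, -0.003], [0.005, -0.004, -1.0]]
force: [-1.9, 0.2, 7.5]
grip_width: 0.014
```

Run:
```python
from h import *
c=read_camera("scene");o=get_obs();print(o["position"],o["force"],o["torque"],o["grip_width"],o["clock"]);togo((.584,-.138,.139),18.6-90)
cv2.imwrite("pics/s7.png",cv2.resize(c["color"][140:260,180:330,::-1],None,fx=5,fy=5))
```

```text
[ 0.58529777 -0.13818757  0.13985692] [-1.87048842 -0.39493959  7.65739057] [ 0.15173763  0.52380498 -0.03203433] 0.01379872661533687 7.5
cm [-0.06  0.12  0.08] rv [-0.24 -0.27 -1.66] t 7.5
```

View pics/s7.png

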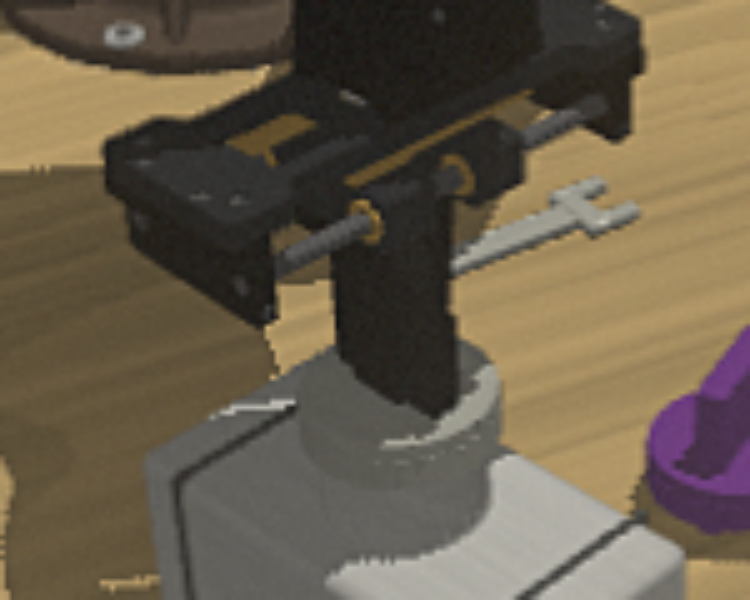

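The bar now lies along the tank, about 1.7° past alignment, and the spring still pushes about 8 N. I'm letting it rise 6 mm into the notch and then opening the jaws.

>>> servo_tool(fingers=[0,0,0,0,0], travel=[[0,0,-0.2],[0,0,-0.4],[0,0,-0.6],[0,0,-0.6],[0,0,-0.6]], delta_rot=[[0,0,0],[0,0,0],[0,0,0],[0,0,0],[0,0,0]])

```text
clock: 8.0
position: [0.5853, -0.1382, 0.146]
eef_rot: [[0.291, -0.957, 0.006], [-0.957, -0.291, -0.003], [0.005, -0.004, -1.0]]
force: [-1.8, -0.0, 4.7]
grip_width: 0.014
```

>>> servo_tool(fingers=[0.2,0.3,0.5,0.6,0.6], travel=[[0,0,0],[0,0,0],[0,0,0],[0,0,0],[0,0,0]], delta_rot=[[0,0,0],[0,0,0],[0,0,0],[0,0,0],[0,0,0]])

```text
clock: 8.5
position: [0.5852, -0.1382, 0.1459]
eef_rot: [[0.291, -0.957, 0.005], [-0.957, -0.291, -0.003], [0.005, -0.004, -1.0]]
force: [-0.3, 0.9, -0.2]
grip_width: 0.0458
```

It's free. I'm backing straight up, then clear.

>>> servo_tool(fingers=[0.6,0.6,0.6,0.6,0.6], travel=[[0,0,-1],[0,0,-3],[0,0,-6],[0,0,-9],[0,0,-12]], delta_rot=[[0,0,0],[0,0,0],[0,0,0],[0,0,0],[0,0,0]])

```text
clock: 9.0
position: [0.5845, -0.1377, 0.2679]
eef_rot: [[0.291, -0.957, 0.006], [-0.957, -0.291, -0.003], [0.005, -0.005, -1.0]]
force: [0.2, -0.6, -0.4]
grip_width: 0.0573
```

>>> servo_tool(fingers=[0.6,0.6,0.6,0.6,0.6], travel=[[4,0,0],[8,0,0],[12,0,0],[16,0,0],[20,0,0]], delta_rot=[[0,0,0],[0,0,0],[0,0,0],[0,0,0],[0,0,0]])

```text
clock: 9.5
position: [0.6429, -0.3305, 0.2699]
eef_rot: [[0.291, -0.957, 0.007], [-0.957, -0.291, -0.004], [0.005, -0.005, -1.0]]
force: [0.3, 0.0, 0.8]
grip_width: 0.0572
```

Run:
```python
from h import *
c=read_camera("scene");t=read_camera("top");o=get_obs();print(o["position"],o["force"],o["clock"])
S=[]
for nm,cam in(("s",c),("t",t)):
    im=cv2.resize(cam["color"][:,:,::-1],None,fx=4,fy=4,interpolation=cv2.INTER_CUBIC)
    a=np.radians(18.6);X=np.array([np.cos(a),np.sin(a),0]);Y=np.array([-X[1],X[0],0]);C=np.array([.585,-.138,0])
    for z,col in((.144,(0,0,255)),(.184,(0,255,0)),(.179,(255,0,255))):
        q=proj(cam,[C+sx*.027*X+sy*.007*Y+[0,0,z] for sx,sy in((1,1),(1,-1),(-1,-1),(-1,1))])
        cv2.polylines(im,[np.int32(q*4+1.5)],True,col,1)
    S.append(im[640:1040,800:1300] if nm=="s" else im[600:1000,1300:1800])
cv2.imwrite("pics/end.png",cv2.resize(np.hstack(S),(800,320)))
cv2.imwrite("pics/end_t.png",t["color"][:,:,::-1])
```

```text
[ 0.64279246 -0.3333138   0.26844596] [ 0.19083744  0.44887516 -0.9113768 ] 9.6
```

View pics/end.png

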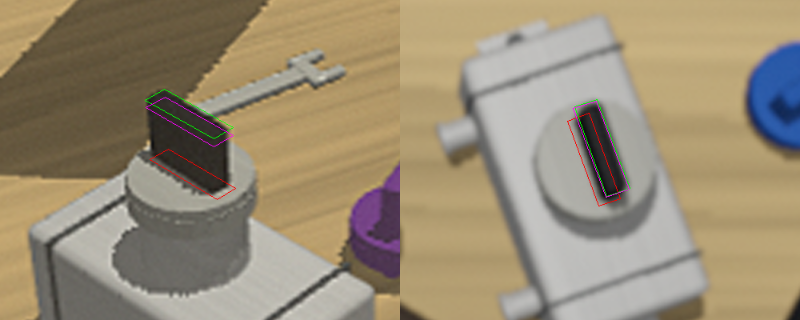

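The bar lies along the tank and fits the model at the locked height (top at 184 mm, green) better than at the unlocked height (magenta). I'll check the height drop numerically against the first picture.

Run:
```python
from h import *
c=read_camera("scene")
a=cv2.imread("pics/scene0.png")[:,:,::-1]; b=c["color"]
cv2.imwrite("pics/scene_end.png",b[:,:,::-1])
for dz in(0,-.003,-.008): print(dz,proj(c,[[.62,-.14,.139+dz]]))
A=a.astype(np.float32).mean(2);B=b.astype(np.float32).mean(2)
# disc front/lower rim patches: both views, exclude bar
for (r0,r1,c0,c1) in((218,236,243,280),(205,232,240,250),(212,234,266,284),(216,233,241,262)):
    T=cv2.resize(A[r0:r1,c0:c1],None,fx=8,fy=8,interpolation=cv2.INTER_CUBIC)
    I=cv2.resize(B[r0-6:r1+8,c0-4:c1+4],None,fx=8,fy=8,interpolation=cv2.INTER_CUBIC)
    m=cv2.matchTemplate(I,T,cv2.TM_CCOEFF_NORMED);_,v,_,l=cv2.minMaxLoc(m);print("shift col,row",l[0]/8-4,l[1]/8-6,v)
S=np.hstack([cv2.resize(x[180:250,225:295,::-1],None,fx=5.7,fy=5.7,interpolation=cv2.INTER_CUBIC) for x in(a,b)]);cv2.imwrite("pics/cmp.png",S)
# bar top edge: fit dark mask top in each vs. projections
t=read_camera("top");g=t["color"].max(2);m=np.zeros_like(g);m[170:215,370:405]=g[170:215,370:405]<60
n,l,st,ce=cv2.connectedComponentsWithStats(m);i=1+st[1:,4].argmax();ys,xs=np.where(l==i)
W=np.array([atz(t,(y,x),.184)[:2] for y,x in zip(ys,xs)]);w,v=np.linalg.eigh(np.cov(W.T));d=v[:,1]
print("bar",W.mean(0),np.degrees(np.arctan2(d[1],d[0]))%180)
print([ (atz(t,x["centre"],0),x["confidence"]) for x in tip_of("top","catch_can")])
```

```text
0 [[267.23588154 227.35085132]]
-0.003 [[267.31271054 228.73237791]]
-0.008 [[267.44037846 231.0227955 ]]
shift col,row 0.125 1.375 0.8149003386497498
shift col,row 2.125 -6.0 0.38249170780181885
shift col,row 0.375 1.25 0.5078080892562866
shift col,row -0.625 0.75 0.4890345633029938
bar [ 0.58190854 -0.1370493 ] 15.26360493834028
[(array([0.51178475, 0.17757336, 0.        ]), 0.76)]
```

View pics/cmp.png

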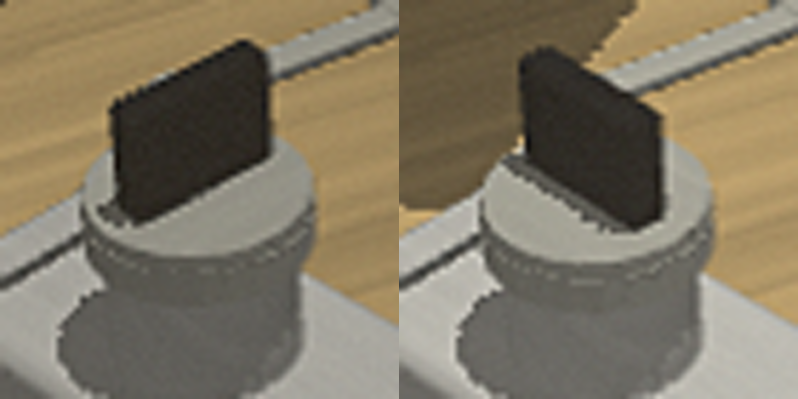

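The cap shifted 1.3 to 1.4 pixels down. The expected shift is 1.38 for 3 mm (locked) and 3.67 for 8 mm (not locked), so it is locked. I'm handing in.

```bash
python3 -c "
from cell import *
print(get_obs()['clock']);print(hand_in())"
```

```text
9.75
the job is handed in; nothing more can be done
None
```

I pressed the tank's cap down about 10.6 mm against roughly 8 N of spring, turned it clockwise until its bar lay along the tank, and let it rise. I then opened the gripper, moved the arm clear and handed in at 9.75 s.

- **Height:** the best image comparison shows the cap 3 mm below its starting height (shift of 1.38 px; 1.38 px expected for 3 mm, 3.67 px for 8 mm), which is the locked position. Of the other three patches I matched, two gave weak matches at about 0.8 and 1.3 px, and one failed to match.
- **Angle and centre:** I measured the bar at about 15° and the tank at about 18.6°. The gripper was at about 17° when it let go. The bar's centre is within a few millimetres of the neck's axis.
- **Round can:** the arm never went near it. I did not compare its position before and after.
- **Correction on the way:** before gripping, the tool had settled about 4 mm off, and I corrected that. Side force on the grip was then near zero.

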